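# Fetch the rack bar out of the balcony shelf unit

### The job

Turn the knob on top of the white shelf unit clockwise to its end stop, so that its arm swings off the opening in the top. Then reach in, take the aluminium bar that lies inside, which is longer than the opening, and bring it out by tilting it, one end first. Finish while still holding the bar still in the gripper, all of it well clear above the top of the unit and touching nothing else, the knob still at its stop, and leave the bottle, jar, peg basket and hanger clip where they are.

Things in the scene. Friction and masses are not known exactly. Their poses are not given: they have to be found in the camera images.
- opening (a point): centre of the rectangular opening in the white shelf unit's top deck, level with the deck's upper face, 145 mm above the work surface. The opening is 140 mm along this frame's x by 160 mm along its y; z is up. The deck is 5 mm thick and measures 235 mm along x (from -145 to +90 mm) by 357 mm along y. The unit is fixed.
- bay (a point): centre of the closed bay's floor, 95 mm straight below point opening, same axes. The bay is 345 mm long along y and spans x from -139 to +84 mm. Floor and ribs are grey. Two ribs cross it along x at y = -45 and +45 mm, each 12 mm thick, 130 mm long and 49 mm high. They carry the bar.
- catch (a joint): turn of the knob and its arm, rad: 0 = the arm points along the opening frame's +x, across the middle of the opening; grows clockwise seen from above; end stop at 1.45, where the arm lies on the deck beside the opening, towards -y. Starts between 0 and 0.3, turns stiffly (0.06 N m), stays where it is left.
- catch_grip (a point): on the knob's axis at grip height, 33 mm over the deck, 103 mm from the opening's centre towards its -x. The knob is a grey wing 46 mm long along this frame's x, 14 mm thick along y, top 14 mm above this point, on a disc (radius 24 mm) whose top is 26 mm below it. A flat aluminium arm, 18 x 4 mm, 2 mm over the deck, reaches 145 mm from the axis along +x. The frame turns with the knob.
- bar_mid (a point): centre of the loose aluminium clothes-rack bar with grey end caps: 230 mm long along its y, 16 mm wide along its x, 20 mm high along its z, about 0.12 kg. At the start it lies level on the two ribs in the bay, its centre 36 mm below the deck's upper face, roughly parallel to the opening's 160 mm side; its ends reach under the deck.
- bar_end_left (a point): centre of the bar's end face at its +y end, 115 mm from its centre
- bar_end_right (a point): centre of the bar's end face at its -y end, 115 mm from its centre
- unit: the white plastic shelf unit; origin on the work surface straight below the opening's centre, axes as the opening's. The tray front in its foot is not used
- bar: the same bar; origin at the centre of its underside, 10 mm below its centre
- bottle: bystander: green bottle with twist cap, 64 mm across, 170 mm tall; origin at the centre of its underside; stands beside the unit on its -y side
- jar: bystander: small glass jar with steel lid, 64 mm across, 75 mm tall; origin at the centre of its underside; beside the unit on its -y side
- basket: bystander: grey open basket of wooden clothes pegs, 130 x 100 x 65 mm, pegs to about 80 mm; origin at the centre of its underside; beside the unit on its +y side
- clip: bystander: aluminium hanger clip lying flat, 75 x 14 x 19 mm; origin at the centre of its underside; beside the unit on its +y side
There are look-alikes about, which are no part of the job. Of the things like the bar, leave any that is purple or red; of the rest the larger one is meant.

How it is judged:
By the outcome, as a careful person would: the job done as asked, in the order asked, and still so for the second after the job is handed in, while the arm keeps its last pose, push and grip.
It also fails if it takes over 48 s, if anything falls off the work surface, if the arm or the gripper's body presses on something with over 40 N, if the wrist force passes 120 N, or if a joint passes its speed limit or range.

### The arm

A 6-joint arm with a two-finger parallel gripper is mounted at the origin on the work surface. World frame = base frame: x ahead of the robot, y to its left, z up, the work surface at z = 0. Lengths are in m, angles in rad, forces in N, time in s.
With the tool pointing down it reaches from about 0.25 to 0.775 m from the base axis. Payload 4 kg.
Tool frame: the origin (TCP) lies midway between the tips of the shut fingers; the grasp point (between the pads) lies 19 mm behind it; z points along the fingers, x is the direction in which the jaws open and shut, and the axes are right-handed (so a half turn about z gives the same grasp; the last joint's range is limited). The gripper opens to 85 mm and grips with 20 to 120 N. Pads are 22 mm wide; open, the fingers measure 114 mm over their backs; the gripper's body (76 mm by 85 mm) begins 54 mm behind the grasp point. The pads swing forward as they close: fully open they stand 13 mm farther back than shut.
Start: joints at [1.197, 0.087, 1.371, -0, 1.684, -0.103], TCP at [0.147, 0.53, 0.231] pointing down, gripper open.
Joint ranges: [-3.1, 3.1], [-0.76, 2.03], [0.27, 2.55], [-1.08, 4.22], [0.17, 2.65], [-2.57, 2.57]. Speed limits (rad/s): [2.79, 2.79, 3.14, 3.14, 3.14, 3.14].

### API

Orientations are given as [roll, pitch, yaw] about the fixed x, y, z axes, in that order (R = Rz(yaw) Ry(pitch) Rx(roll)).
In Python, from station import r, cams gives the robot as it stands.
- The arm moves only by the tool step_arm, never from a script. Its argument "commands" is a list that holds one entry, the list of rows, each a list of 5 numbers: the opening in per cent of the stroke, from 0 (shut) to 100 (fully open), then the shift along the tool's x, y, z in units of 0.6 m (1.0 is 0.6 m), then the turn about the tool's z in units of 90 degrees (1.0 is 90 degrees). In form: [[[claw, tx, ty, tz, twist], ...]]. A call has 1 to 5 rows; each row is the pose to reach, as a shift and turn from the pose commanded when the call began, along the tool's axes at that moment; what a row does not reach only later rows make up. A row lasts 1/10 s, in which the tool goes at most 50 mm and 8.59 degrees, less where a joint would pass 70% of its speed; a pose out of reach is approached as far as the arm can. A call with a number of a shift or a turn outside -1 to 1 is refused whole. A call with a gripper value outside its range is refused whole. The fingers move at their own pace and stop on an object; "squeeze" is the grip in N (left out, the last holds). Time passes only in rows, so rows that repeat a pose let the fingers close. It gives the time, the measured TCP pose, the force and the opening at its end, in the units of the state.
- r.get_state(): the state, without advancing time (a new reading comes with each control period).
- cams.get_image(name): name is "scene" or "side" or "wrist"; returns a dict with "img" (480x640x3 uint8, red, green, blue), "z_map" (480x640 float32, m along the optical axis (not along the pixel's ray), 0 where there is no reading), "fx", "fy", "cx", "cy" (pixels), "position" and "rotation" of the camera in the world; the wrist camera has in their place "hand_eye" (4x4, takes a point from camera to tool coordinates, whose origin is the TCP and whose axes are the tool frame's). Camera axes: x right, y down, z forward; pixel columns grow to the right and rows downward; lengths in m; the calibration is good to about 2 mm. A picture is of the moment at which its call begins: read the wrist's pose just before it.
- r.finish_job(): hands the job in, once; it reports no verdict.
The state is a dict: "time_s": time; "joint_positions": joint angles; "dq": joint speeds; "joint_torque": joint torques, N m; "eef_pos": TCP position; "orientation": TCP orientation; "contact_force": force on the tool from outside, world axes, zero at the start; "wrist_torque": the same for the moment, N m; "width": finger opening in m.
Only numpy, scipy, OpenCV 4.12 (cv2) and the standard library are available. Lean on these libraries where they do the work, as an engineer would, in place of code of your own. Each camera call takes 0.05 s, during which the arm holds its last target. There are 200 camera calls.

## Working session

There is one attempt and no reset: what is moved stays moved. The work goes in short steps, Python scripts to look and compute and a tool call to move; the robot and the scene stay as the last step left them, time stands still between calls to the robot, and variables do not carry over. Pictures are saved under pics/ and viewed, about 8 in all and at most 12, crops included, and the job is handed in when it is done.

Besides the shell and the picture viewer there is one more tool, called as name(argument=value, ...) on one line, values as JSON. step_arm: Moves the arm, as the interface text tells. Shifts and turns lie within -1 to 1; 1 stands for 0.6 m of shift or 90 degrees of turn. Its arguments: {"type":"object","properties":{"commands":{"type":"array"},"squeeze":{"type":"number"}},"required":["commands"]}

```bash
ls; mkdir -p pics
cat > h.py <<'E'
import numpy as np, cv2
from station import r, cams
from scipy.spatial.transform import Rotation as Ro
def T(p,o):
    M=np.eye(4); M[:3,:3]=Ro.from_euler('xyz',o).as_matrix(); M[:3,3]=p; return M
def shot(n,f):
    s=r.get_state(); d=cams.get_image(n)
    if n=='wrist': M=T(s['eef_pos'],s['orientation'])@np.array(d['hand_eye'])
    else:
        M=np.eye(4); R=np.array(d['rotation']); M[:3,:3]=R if R.shape==(3,3) else Ro.from_quat(R).as_matrix(); M[:3,3]=d['position']
    d['M']=M; cv2.imwrite('pics/'+f+'.png',d['img'][:,:,::-1]); 
    np.savez('pics/'+f+'.npz',img=d['img'],z=d['z_map'],M=M,k=[d['fx'],d['fy'],d['cx'],d['cy']])
    return d
def load(f): return np.load('pics/'+f+'.npz')
def ray(d,u,v,h):
    fx,fy,cx,cy=d['k']; M=d['M']; w=M[:3,:3]@np.array([(u-cx)/fx,(v-cy)/fy,1]); return M[:3,3]+w*(h-M[2,3])/w[2]
def cloud(d):
    fx,fy,cx,cy=d['k']; z=d['z']; v,u=np.mgrid[:480,:640]
    return np.stack([(u-cx)/fx*z,(v-cy)/fy*z,z],-1)@d['M'][:3,:3].T+d['M'][:3,3]
def proj(d,P):
    fx,fy,cx,cy=d['k']; q=d['M'][:3,:3].T@(np.array(P)-d['M'][:3,3]); return q[0]/q[2]*fx+cx,q[1]/q[2]*fy+cy
E
python3 - <<'E'
from h import *
print(r.get_state())
for n in ('scene','side','wrist'):
    d=shot(n,n+'0'); print(n,d['fx'],d['cx'],d['cy'],d['M'].round(3).tolist())
a=cv2.imread('pics/scene0.png');b=cv2.imread('pics/side0.png');cv2.imwrite('pics/two.png',cv2.resize(np.vstack([a,b]),(400,600)) if 0 else np.hstack([a,b])[:, :])
E
```

```text
pics
{'time_s': 0.0, 'joint_positions': array([ 1.19690080e+00,  8.79558539e-02,  1.37225960e+00,  2.78508462e-05,
        1.68359181e+00, -1.03106145e-01]), 'dq': array([-0.00069655, -0.00068667, -0.00092072,  0.00022019, -0.000898  ,
        0.00011222]), 'joint_torque': array([-1.00010227e-03, -3.51844132e+01, -3.13270640e+01, -2.04260787e-04,
        1.08240161e-02,  6.44012033e-06]), 'eef_pos': array([0.14693819, 0.52949573, 0.23013594]), 'orientation': array([-3.14133718e+00,  2.19999402e-03,  1.30001033e+00]), 'contact_force': array([-0.35145637, -0.58070345,  0.01932177]), 'wrist_torque': array([0.05443292, 0.02076717, 0.02134842]), 'width': 0.08535694891011357}Traceback (most recent call last):
  File "<stdin>", line 4, in <module>
  File "h.py", line 10, in shot
    M=np.eye(4); R=np.array(d['rotation']); M[:3,:3]=R if R.shape==(3,3) else Ro.from_quat(R).as_matrix(); M[:3,3]=d['position']
                                                                              ~~~~~~~~~~~~^^^
  File "scipy/spatial/transform/_rotation.pyx", line 1012, in scipy.spatial.transform._rotation.Rotation.from_quat
  File "scipy/spatial/transform/_rotation.pyx", line 850, in scipy.spatial.transform._rotation.Rotation.__init__
ValueError: Expected `quat` to have shape (4,) or (N, 4), got (3,).
```

The camera rotation is roll-pitch-yaw.

```bash
sed -i "s/Ro.from_quat(R).as_matrix()/Ro.from_euler('xyz',R).as_matrix()/" h.py
python3 - <<'E'
from h import *
for n in ('scene','side','wrist'):
    d=shot(n,n+'0'); print(n,d['fx'],d['cx'],d['cy'],d['M'].round(3).tolist())
    C=cloud(load(n+'0')); print([C[v,u].round(3).tolist() for v,u in ((240,320),(400,320),(240,100),(240,550))])
E
```

```text
scene 475.1403980149516 319.1261970683506 235.85604871085914 [[0.711, 0.549, -0.44, 1.04], [0.704, -0.548, 0.453, -0.433], [0.008, -0.632, -0.775, 0.945], [0.0, 0.0, 0.0, 1.0]]
[[0.58, 0.043, 0.118], [0.803, -0.181, 0.002], [0.12, -0.284, -0.001], [0.93, 0.529, -0.001]]
side 591.9909992942992 314.6531018455028 242.84887865598765 [[-0.883, -0.349, 0.315, 0.209], [-0.47, 0.636, -0.612, 0.747], [0.014, -0.688, -0.726, 1.018], [0.0, 0.0, 0.0, 1.0]]
[[0.58, 0.003, 0.15], [0.449, 0.245, -0.001], [1.748, -0.328, -0.741], [0.16, -0.393, -0.002]]
wrist 417.769695205202 319.70909253072733 240.15594582396827 [[0.267, 0.927, 0.265, 0.081], [0.964, -0.257, -0.075, 0.548], [-0.001, 0.275, -0.961, 0.374], [0.0, 0.0, 0.0, 1.0]]
[[0.183, 0.519, 0.001], [0.349, 0.473, 0.003], [0.129, 0.323, 0.002], [0.241, 0.725, 0.001]]
```

View pics/scene0.png

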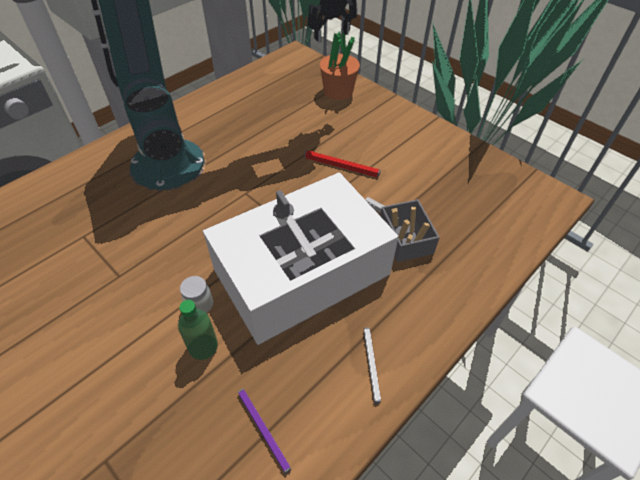

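View pics/side0.png

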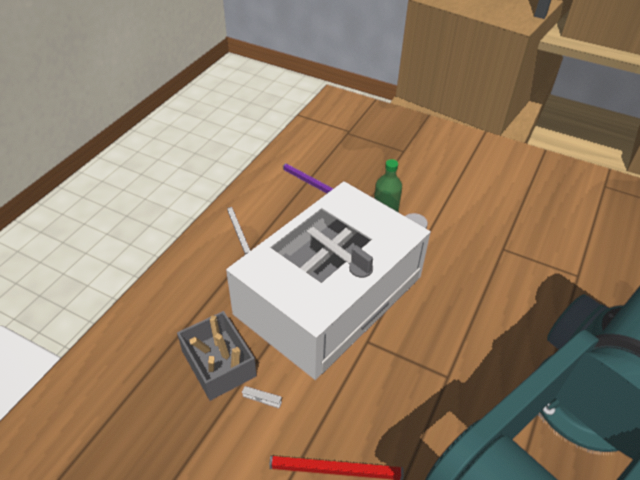

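Scene picture: the unit's deck is at about (206,232)–(340,178)–(398,238)–(262,300), and the knob is at (283,205) with its arm reaching to (312,250). There are four bar-like things:
- red, at (343,165)
- purple, at (263,430)
- a thin loose silver one, at (371,365)
- the one inside the bay, at (305,250)

The bay bar fits: it isn't red or purple, and it should be the larger of the rest. I'll measure and take the crop now.

```bash
cat > m.py <<'E'
from h import *
out=[]
for n in ('scene0','side0'):
    d=load(n); C=cloud(d)
    m=(abs(C[...,2]-0.145)<0.006)&(d['img'].min(-1)>150)&(abs(C[...,0]-.58)<.3)&(abs(C[...,1])<.3)
    n_,l,s,_=cv2.connectedComponentsWithStats(m.astype(np.uint8)); k=1+np.argmax(s[1:,4])
    m=(l==k).astype(np.uint8)
    cs,h=cv2.findContours(m,cv2.RETR_CCOMP,cv2.CHAIN_APPROX_NONE)
    oc=max([c for c,hh in zip(cs,h[0]) if hh[3]<0],key=cv2.contourArea)
    P=np.array([ray(d,u,v,.145)[:2] for u,v in oc[:,0]],np.float32)
    rc=cv2.minAreaRect(P); print(n,'deck',rc, 'z',np.median(C[m>0][:,2]))
    for c,hh in zip(cs,h[0]):
        if hh[3]>=0 and cv2.contourArea(c)>100:
            P=np.array([ray(d,u,v,.145)[:2] for u,v in c[:,0]],np.float32); print(' hole',cv2.minAreaRect(P),c[:,0].min(0),c[:,0].max(0))
    # silver loose bar width etc skip
    out.append(n)
a=cv2.imread('pics/scene0.png')[165:315,195:415]; cv2.imwrite('pics/crop1.png',cv2.resize(a,(792,540),interpolation=cv2.INTER_CUBIC))
E
python3 m.py
```

```text
scene0 deck ((0.5510728359222412, 0.01082959771156311), (0.3581526577472687, 0.23660263419151306), 76.28397369384766) z 0.1450604358533676
side0 deck ((0.5489290952682495, 0.01297798752784729), (0.36085081100463867, 0.23792296648025513), 76.17449188232422) z 0.14397670107542726
 hole ((0.549902617931366, 0.012131035327911377), (0.1636657416820526, 0.19647188484668732), 76.1020278930664) [270 208] [374 283]
```

View pics/crop1.png

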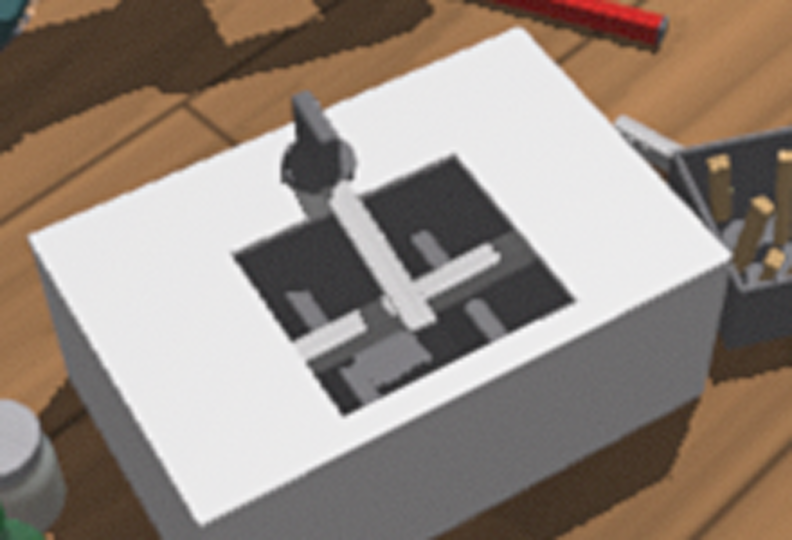

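The crop shows the bar in the bay under the arm, level across both ribs from about (300,345) to (500,250), so it is the one meant; the loose silver bar on the table is thinner. Next I'll measure the knob, arm and bar.

```bash
cat > m2.py <<'E'
from h import *
import sys
yaw=np.deg2rad(76.2-90); O=np.array([.550,.012])+.0275*np.array([np.cos(yaw),np.sin(yaw)])
R=np.array([[np.cos(yaw),-np.sin(yaw)],[np.sin(yaw),np.cos(yaw)]])
if __name__=='__main__':
  print('O',O,'knob',O-R[:,0]*.103)
  for n in sys.argv[1:]:
    C=cloud(load(n)); L=(C[...,:2]-O)@R; z=C[...,2]
    def rep(t,m):
        P=L[m]
        if len(P)<15: print(n,t,len(P)); return
        c=cv2.minAreaRect(P.astype(np.float32)); w=np.linalg.svd(P-P.mean(0),full_matrices=False)[2][0]
        print(n,t,len(P),'unit c',np.round(c[0],4),'size',np.round(c[1],4),'dir',np.rad2deg(np.arctan2(w[1],w[0])).round(1)%180,'z',np.median(z[m]).round(4))
    near=(abs(L[...,0]+.103)<.05)&(abs(L[...,1])<.05)
    rep('wingtop',near&(z>.187)&(z<.2)); rep('wing',near&(z>.165)&(z<.2))
    ins=(abs(L[...,0])<.066)&(abs(L[...,1])<.076)
    rep('arm',ins&(z>.143)&(z<.156)); rep('bar',ins&(z>.1135)&(z<.125))
E
python3 m2.py scene0 side0
```

```text
O [0.57670619 0.00544033] knob [0.47667936 0.03000928]
scene0 wingtop 109 unit c [-0.1005 -0.0006] size [0.015  0.0459] dir 177.1 z 0.1917
scene0 wing 188 unit c [-0.1003 -0.0007] size [0.0151 0.0465] dir 178.6 z 0.1896
scene0 arm 346 unit c [-0.011  -0.0069] size [0.0195 0.1084] dir 176.1 z 0.1515
scene0 bar 400 unit c [-0.0018  0.0018] size [0.0186 0.1478] dir 91.8 z 0.1188
side0 wingtop 142 unit c [-0.1021 -0.0006] size [0.0159 0.0465] dir 175.1 z 0.1909
side0 wing 316 unit c [-0.1025 -0.0006] size [0.016  0.0473] dir 177.9 z 0.1852
side0 arm 374 unit c [-0.0123 -0.0086] size [0.0219 0.1085] dir 175.7 z 0.1501
side0 bar 358 unit c [-0.0026 -0.0067] size [0.0195 0.1374] dir 92.1 z 0.1178
```

Catch angle is about 0.07 rad, and the bar lies about 2° off y. Moving over to the knob.

step_arm(commands=[[[100, -0.0437, 0.0503, 0, 0.005], [100, -0.0873, 0.1006, 0, 0.01], [100, -0.131, 0.151, 0, 0.015], [100, -0.175, 0.201, 0, 0.02], [100, -0.218, 0.251, 0, 0.026]]])

```text
time_s: 0.7
eef_pos: [0.2577, 0.3622, 0.2311]
orientation: [3.141, 0.0, 1.259]
contact_force: [0.4, 0.1, -1.0]
width: 0.0853
```

step_arm(commands=[[[100, -0.0437, 0.0503, 0, 0], [100, -0.0873, 0.1006, 0, 0], [100, -0.131, 0.151, 0, 0], [100, -0.175, 0.201, 0, 0], [100, -0.218, 0.251, 0, 0]]])

```text
time_s: 1.2
eef_pos: [0.3609, 0.1915, 0.2313]
orientation: [3.141, -0.0, 1.259]
contact_force: [1.1, 0.4, 0.0]
width: 0.0852
```

step_arm(commands=[[[100, -0.0437, 0.0503, 0, 0], [100, -0.0873, 0.1006, 0, 0], [100, -0.131, 0.151, 0, 0], [100, -0.15, 0.17, 0, 0], [100, -0.15, 0.17, 0, 0]]])

```text
time_s: 1.7
eef_pos: [0.4306, 0.0741, 0.2308]
orientation: [-3.141, 0.001, 1.255]
contact_force: [-0.5, 0.2, 0.4]
width: 0.0851
```

```bash
cat >> h.py <<'E'
def to(P,yaw=None):
    "tool-axis units from the present pose to TCP goal P (world)"
    s=r.get_state(); M=T(s['eef_pos'],s['orientation'])[:3,:3]
    print('pos',s['eef_pos'].round(4),'rpy',s['orientation'].round(4),'F',s['contact_force'].round(1),'w',round(s['width'],4),'t',round(s['time_s'],2),'q6',s['joint_positions'][5].round(2))
    print('units',(M.T@(np.array(P)-s['eef_pos'])/.6).round(4))
    if yaw is not None: print('twist',-((yaw-s['orientation'][2]+np.pi)%(2*np.pi)-np.pi)/(np.pi/2))
E
python3 - <<'E'
from h import *
to([.478,.030,.160],np.deg2rad(72.2))
d=shot('wrist','wrist1')
E
python3 m2.py wrist1
```

```text
pos [0.4306 0.0741 0.2308] rpy [-3.1409e+00  7.0000e-04  1.2550e+00] F [-0.5  0.2  0.4] w 0.0851 t 1.7 q6 -1.21
units [-0.0452  0.098   0.118 ]
twist -0.003246553597010019
O [0.57670619 0.00544033] knob [0.47667936 0.03000928]
wrist1 wingtop 2316 unit c [-0.1016 -0.0015] size [0.0144 0.0466] dir 176.3 z 0.1933
wrist1 wing 3137 unit c [-0.1016 -0.0015] size [0.0144 0.0466] dir 177.1 z 0.1929
wrist1 arm 519 unit c [-0.0522 -0.0044] size [0.0179 0.0288] dir 152.7 z 0.1527
wrist1 bar 1798 unit c [-0.0047  0.0007] size [0.0123 0.151 ] dir 92.4 z 0.1193
```

step_arm(commands=[[[100, -0.024, 0.049, 0, 0], [100, -0.047, 0.0983, 0, 0], [100, -0.047, 0.0983, 0.04, 0], [100, -0.047, 0.0983, 0.08, 0], [100, -0.047, 0.0983, 0.118, 0]]])

```text
time_s: 2.25
eef_pos: [0.4771, 0.0323, 0.1596]
orientation: [-3.141, -0.001, 1.261]
contact_force: [0.3, 0.1, 0.8]
width: 0.0855
```

step_arm(commands=[[[0, 0, 0, 0, 0], [0, 0, 0, 0, 0], [0, 0, 0, 0, 0], [0, 0, 0, 0, 0], [0, 0, 0, 0, 0]]], squeeze=40)

```text
time_s: 2.75
eef_pos: [0.4774, 0.0286, 0.1623]
orientation: [3.139, 0.006, 1.259]
contact_force: [-2.7, -1.6, 9.9]
width: 0.0139
```

```bash
python3 -c "
from h import *
to([.4778,.0285,.160],1.255-1.4)"
```

```text
pos [0.4774 0.0286 0.1623] rpy [3.1391 0.006  1.2585] F [-2.7 -1.6  9.9] w 0.0139 t 2.75 q6 -1.31
units [-0.      0.0007  0.0038]
twist 0.8935055774424027
```

Width 13.9 mm, so the wing is gripped. There's a light 10 N upward contact, so I'll ease up 4 mm and then turn.

step_arm(commands=[[[0, 0, 0, -0.007, 0], [0, 0, 0, -0.007, 0.06], [0, 0, 0, -0.007, 0.14], [0, 0, 0, -0.007, 0.22], [0, 0, 0, -0.007, 0.3]]])

```text
time_s: 3.25
eef_pos: [0.4773, 0.0286, 0.1624]
orientation: [3.139, 0.005, 0.781]
contact_force: [3.1, -7.2, -10.3]
width: 0.0133
```

step_arm(commands=[[[0, 0, 0, 0, 0.08], [0, 0, 0, 0, 0.16], [0, 0, 0, 0, 0.24], [0, 0, 0, 0, 0.32], [0, 0, 0, 0, 0.4]]])

```text
time_s: 3.75
eef_pos: [0.4772, 0.0286, 0.1624]
orientation: [3.137, 0.003, 0.153]
contact_force: [2.6, -6.9, -10.1]
width: 0.0137
```

step_arm(commands=[[[0, 0, 0, 0, 0.06], [0, 0, 0, 0, 0.12], [0, 0, 0, 0, 0.15], [0, 0, 0, 0, 0.17], [0, 0, 0, 0, 0.17]]])

```text
time_s: 4.25
eef_pos: [0.4771, 0.0286, 0.1624]
orientation: [3.136, 0.002, -0.11]
contact_force: [2.3, -6.1, -9.5]
width: 0.0139
```

```bash
python3 -c "
from h import *
to([.4778,.0285,.164],1.255-1.4); print(r.get_state()['wrist_torque'])"
```

```text
pos [0.4771 0.0286 0.1624] rpy [ 3.1365e+00  1.7000e-03 -1.0980e-01] F [ 2.3 -6.1 -9.5] w 0.0139 t 4.25 q6 0.05
units [ 0.0011  0.0001 -0.0027]
twist 0.022394882691872963
[-1.00272389 -0.54593642 -0.02722033]
```

step_arm(commands=[[[0, 0, 0, 0.003, 0.02], [0, 0, 0, 0.003, 0.04], [0, 0, 0, 0.003, 0.06], [0, 0, 0, 0.003, 0.06]]])

```text
time_s: 4.65
eef_pos: [0.4772, 0.0291, 0.1625]
orientation: [3.137, 0.0, -0.199]
contact_force: [0.6, -7.1, -3.6]
width: 0.0137
```

```bash
python3 -c "
from h import *
to([.4778,.0285,.164],1.255-1.4); print(r.get_state()['wrist_torque'])"
```

```text
pos [0.4772 0.0291 0.1625] rpy [ 3.1368  0.     -0.1994] F [ 0.6 -7.1 -3.6] w 0.0137 t 4.65 q6 0.14
units [ 0.0011  0.0008 -0.0025]
twist -0.034603032919642236
[-0.87307829 -0.04643365  1.3810187 ]
```

Torque of 1.38 N m against the stop, so the knob is at its end. Release, rise, and move over the opening to look.

step_arm(commands=[[[50, 0, 0, 0, -0.02], [50, 0, 0, 0, -0.02], [50, 0, 0, 0, -0.02], [50, 0, 0, -0.06, -0.02], [50, 0, 0, -0.13, -0.02]]])

```text
time_s: 5.15
eef_pos: [0.4762, 0.0312, 0.2398]
orientation: [3.141, 0.005, -0.171]
contact_force: [0.8, -0.6, -0.2]
width: 0.0426
```

```bash
python3 -c "
from h import *
from m2 import *
P=O+R@[0,-.02]; to([*P,.24],np.deg2rad(-13.8+2))"
```

```text
pos [0.4762 0.0312 0.2398] rpy [ 3.1412  0.005  -0.1708] F [ 0.8 -0.6 -0.2] w 0.0426 t 5.15 q6 0.12
units [ 0.17    0.0472 -0.0011]
twist 0.02238907497045786
```

step_arm(commands=[[[50, 0.05, 0.014, -0.02, 0.01], [50, 0.1, 0.028, -0.02, 0.022], [50, 0.17, 0.047, -0.02, 0.022], [50, 0.17, 0.047, -0.02, 0.022]]])

```text
time_s: 5.55
eef_pos: [0.5763, -0.0161, 0.2502]
orientation: [3.141, 0.002, -0.208]
contact_force: [-1.5, 0.0, -1.4]
width: 0.0428
```

```bash
python3 -c "
from h import *
shot('wrist','wrist2');shot('side','side2')
d=load('wrist2'); print(proj(d,[.5767,.0054,.145]))"
python3 m2.py wrist2 side2
```

```text
(np.float64(311.69782949558453), np.float64(203.70249829732248))
O [0.57670619 0.00544033] knob [0.47667936 0.03000928]
wrist2 wingtop 2852 unit c [-0.1005 -0.0015] size [0.0148 0.046 ] dir 97.0 z 0.1931
wrist2 wing 4542 unit c [-0.1005 -0.0015] size [0.0148 0.0461] dir 97.3 z 0.1919
wrist2 arm 0
wrist2 bar 5577 unit c [-0.0017  0.    ] size [0.016  0.1523] dir 91.9 z 0.1201
side2 wingtop 137 unit c [-1.033e-01 -1.000e-04] size [0.0145 0.0493] dir 97.0 z 0.1909
side2 wing 260 unit c [-1.034e-01 -1.000e-04] size [0.0155 0.0493] dir 93.8 z 0.1884
side2 arm 0
side2 bar 417 unit c [-0.0029 -0.0066] size [0.019  0.1381] dir 92.0 z 0.1177
```

View pics/wrist2.png

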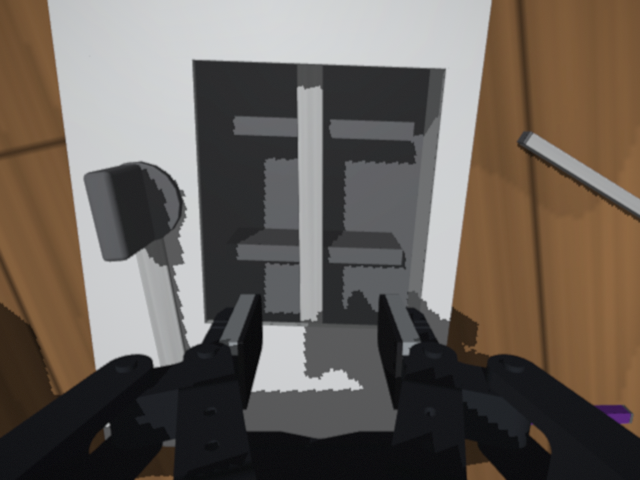

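The wrist picture shows the arm clear of the opening, lying on the deck at lower left (150,300). The opening spans about (195–445, 60–325), and the bar runs down its middle at column 310, with ribs at rows 127 and 250. The wing sits at 97°, which matches the 1.45 stop. Now to grasp at y≈+20 between the ribs.

```bash
python3 -c "
from h import *
from m2 import *
P=O+R@[-.002,.020]; to([*P,.092],np.deg2rad(-13.8+1.9))"
```

```text
pos [ 0.5735 -0.0142  0.2518] rpy [-3.1414e+00  2.4000e-03 -2.0590e-01] F [-0.4 -0.4 -0.2] w 0.0424 t 5.65 q6 0.08
units [-0.003  -0.0665  0.2664]
twist 0.001155984541163485
```

step_arm(commands=[[[50, -0.003, -0.0665, 0, 0], [50, -0.003, -0.0665, 0.06, 0], [50, -0.003, -0.0665, 0.11, 0], [50, -0.003, -0.0665, 0.16, 0], [50, -0.003, -0.0665, 0.16, 0]]])

```text
time_s: 6.15
eef_pos: [0.5756, 0.0264, 0.1525]
orientation: [3.14, 0.009, -0.204]
contact_force: [-0.4, 0.3, -0.8]
width: 0.0426
```

step_arm(commands=[[[50, 0, 0, 0.03, 0], [50, 0, 0, 0.06, 0], [50, 0, 0, 0.09, 0], [50, 0, 0, 0.106, 0], [50, 0, 0, 0.106, 0]]])

```text
time_s: 6.65
eef_pos: [0.579, 0.0257, 0.0935]
orientation: [-3.142, 0.001, -0.205]
contact_force: [1.1, -0.8, 0.5]
width: 0.0428
```

```bash
python3 -c "
from h import *
from m2 import *
P=O+R@[-.002,.020]; to([*P,.092],np.deg2rad(-13.8+1.9))"
```

```text
pos [0.579  0.0257 0.0935] rpy [-3.1415e+00  7.0000e-04 -2.0470e-01] F [ 1.1 -0.8  0.5] w 0.0428 t 6.65 q6 0.15
units [0.001  0.0004 0.0026]
twist 0.0019185990338419481
```

Close on the bar, then lift about 10 mm.

step_arm(commands=[[[0, 0, 0, 0, 0], [0, 0, 0, 0, 0], [0, 0, 0, 0, 0], [0, 0, 0, 0, 0], [0, 0, 0, 0, 0]]], squeeze=40)

```text
time_s: 7.15
eef_pos: [0.5806, 0.0255, 0.0954]
orientation: [-3.141, -0.003, -0.205]
contact_force: [-0.6, 0.7, 6.8]
width: 0.0152
```

step_arm(commands=[[[0, 0, 0, -0.01, 0], [0, 0, 0, -0.017, 0], [0, 0, 0, -0.017, 0]]])

```text
time_s: 7.45
eef_pos: [0.5799, 0.0254, 0.104]
orientation: [-3.141, -0.001, -0.205]
contact_force: [-0.5, -0.7, -1.1]
width: 0.0151
```

```bash
python3 -c "
from h import *
from m2 import *
P=O+R@[-.002,-.025]; to([*P,.102],np.deg2rad(-13.8))"
```

```text
pos [0.5799 0.0254 0.104 ] rpy [-3.1414e+00 -8.0000e-04 -2.0490e-01] F [-0.5 -0.7 -1.1] w 0.0151 t 7.45 q6 0.15
units [-0.0032  0.0752  0.0032]
twist 0.022911195643143038
```

step_arm(commands=[[[0, 0, 0.015, 0, 0.01], [0, -0.001, 0.03, 0, 0.02], [0, -0.002, 0.045, 0, 0.022], [0, -0.003, 0.06, 0, 0.022], [0, -0.003, 0.06, 0, 0.022]]])

```text
time_s: 7.95
eef_pos: [0.5701, -0.011, 0.1034]
orientation: [3.141, 0.0, -0.241]
contact_force: [0.0, 0.5, -2.2]
width: 0.0152
```

```bash
python3 -c "
from h import *
from m2 import *
P=O+R@[-.002,-.025]; to([*P,.102],np.deg2rad(-13.8))
shot('scene','scene3'); shot('wrist','wrist3')
a=cv2.imread('pics/scene3.png')[150:315,195:415]; b=cv2.imread('pics/wrist3.png')
cv2.imwrite('pics/c3.png',np.vstack([cv2.resize(a,(400,300)),cv2.resize(b,(400,300))]))"
```

```text
pos [ 0.5701 -0.011   0.1034] rpy [ 3.1411e+00  3.0000e-04 -2.4130e-01] F [ 0.   0.5 -2.2] w 0.0152 t 7.95 q6 0.12
units [0.0009 0.0125 0.0023]
twist -0.0003013100403184514
```

View pics/c3.png

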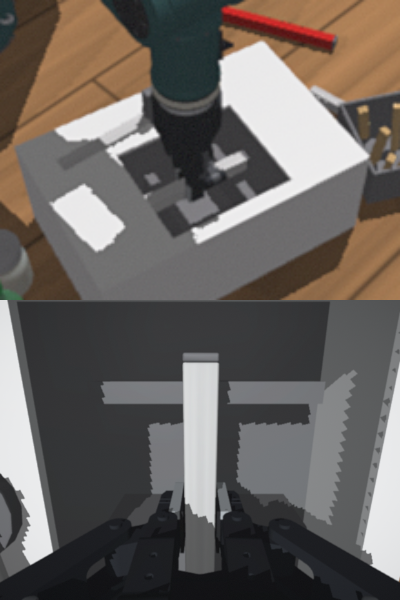

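The bar's left end is now inside the opening: its grey cap shows in the lower picture at (200,355), just past the +y rib. Checking where the end is.

```bash
python3 -c "
from h import *
from m2 import *
d=load('wrist3')
for v in (84,88,96): print((ray(d,320,v,.128)[:2]-O)@R)
C=cloud(d); L=(C[...,:2]-O)@R
print([(v,L[v,322].round(3),C[v,322,2].round(4)) for v in (75,82,86,92,110,150,200)])
s=r.get_state(); print((s['eef_pos'][:2]-O)@R)"
```

```text
[-0.00149518  0.06208743]
[-0.00149473  0.06107712]
[-0.00149383  0.05904142]
[(75, array([-0.001,  0.072]), np.float64(0.0503)), (82, array([-0.001,  0.069]), np.float64(0.0496)), (86, array([-0.001,  0.062]), np.float64(0.1272)), (92, array([-0.001,  0.06 ]), np.float64(0.129)), (110, array([-0.001,  0.055]), np.float64(0.1284)), (150, array([-0.001,  0.045]), np.float64(0.1275)), (200, array([-0.001,  0.031]), np.float64(0.128))]
[-0.00246158 -0.01627767]
```

The bar is held 37 mm left of its centre, and its right end is at y≈−168 mm, just short of the wall at −172. Lifting straight up will make the −y edge of the deck tilt it in the pads.

step_arm(commands=[[[0, 0, 0, -0.012, 0], [0, 0, 0, -0.022, 0], [0, 0, 0, -0.032, 0], [0, 0, 0, -0.042, 0], [0, 0, 0, -0.05, 0]]], squeeze=30)

```text
time_s: 8.55
eef_pos: [0.5701, -0.0094, 0.1333]
orientation: [3.141, 0.001, -0.239]
contact_force: [-0.3, -1.9, -7.4]
width: 0.0153
```

step_arm(commands=[[[0, 0, 0, -0.01, 0], [0, 0, 0, -0.02, 0], [0, 0, 0, -0.03, 0], [0, 0, 0, -0.035, 0]]])

```text
time_s: 8.95
eef_pos: [0.5707, -0.009, 0.1555]
orientation: [-3.141, -0.001, -0.239]
contact_force: [1.3, 0.9, -6.4]
width: 0.0153
```

```bash
python3 -c "
from h import *
from m2 import *
to([0,0,0])
shot('wrist','wrist4');shot('scene','scene4')
a=cv2.imread('pics/scene4.png')[100:315,195:415]; b=cv2.imread('pics/wrist4.png')
cv2.imwrite('pics/c4.png',np.vstack([cv2.resize(a,(400,300)),cv2.resize(b,(400,300))]))
d=load('wrist4');C=cloud(d); L=(C[...,:2]-O)@R
print([(v,L[v,322].round(3),C[v,322,2].round(4)) for v in range(0,300,25)])
s=r.get_state(); print((s['eef_pos'][:2]-O)@R)"
```

```text
pos [ 0.5707 -0.009   0.1555] rpy [-3.1405e+00 -8.0000e-04 -2.3920e-01] F [ 1.3  0.9 -6.4] w 0.0153 t 8.95 q6 0.12
units [-0.9279  0.2111  0.2582]
[(0, array([-0.001,  0.092]), np.float64(0.1463)), (25, array([-0.001,  0.085]), np.float64(0.1445)), (50, array([-0.   ,  0.091]), np.float64(0.0528)), (75, array([-0.   ,  0.078]), np.float64(0.0526)), (100, array([-0.001,  0.058]), np.float64(0.2045)), (125, array([-0.001,  0.053]), np.float64(0.214)), (150, array([-0.001,  0.048]), np.float64(0.2147)), (175, array([-0.001,  0.043]), np.float64(0.2119)), (200, array([-0.001,  0.037]), np.float64(0.2081)), (225, array([-0.001,  0.03 ]), np.float64(0.2044)), (250, array([-0.001,  0.023]), np.float64(0.2013)), (275, array([-0.001,  0.015]), np.float64(0.1959))]
[-0.00223794 -0.01533201]
```

View pics/c4.png

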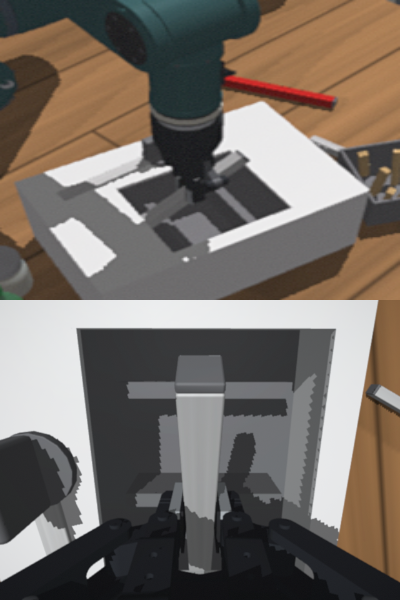

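Both views show the bar tilted about 30°, left end up through the opening (cap at (200,370) in the lower picture). Now slide it out along its own axis.

step_arm(commands=[[[0, 0, -0.025, -0.0135, 0], [0, 0, -0.05, -0.027, 0], [0, 0, -0.075, -0.041, 0], [0, 0, -0.1, -0.055, 0], [0, 0, -0.1, -0.055, 0]]])

```text
time_s: 9.55
eef_pos: [0.5863, 0.0515, 0.1903]
orientation: [-3.14, -0.005, -0.236]
contact_force: [-0.4, -0.4, -2.0]
width: 0.0154
```

```bash
python3 -c "
from h import *
from m2 import *
to([0,0,0])
shot('wrist','wrist5');
d=load('wrist5');C=cloud(d); L=(C[...,:2]-O)@R
print([(v,L[v,322].round(3),C[v,322,2].round(4)) for v in range(50,300,25)])
s=r.get_state(); print((s['eef_pos'][:2]-O)@R)"
```

```text
pos [0.5863 0.0515 0.1903] rpy [-3.1397 -0.0048 -0.2359] F [-0.4 -0.4 -2. ] w 0.0154 t 9.55 q6 0.23
units [-0.9316  0.3125  0.3122]
[(50, array([-0.   ,  0.145]), np.float64(0.147)), (75, array([0.   , 0.135]), np.float64(0.1455)), (100, array([-0.001,  0.121]), np.float64(0.2392)), (125, array([-0.001,  0.116]), np.float64(0.2485)), (150, array([-0.001,  0.111]), np.float64(0.249)), (175, array([-0.001,  0.105]), np.float64(0.2468)), (200, array([-0.001,  0.1  ]), np.float64(0.2444)), (225, array([-0.001,  0.093]), np.float64(0.2396)), (250, array([-0.001,  0.086]), np.float64(0.2354)), (275, array([-0.   ,  0.077]), np.float64(0.23))]
[-0.00199593  0.04567946]
```

step_arm(commands=[[[0, 0, -0.02, -0.012, 0], [0, 0, -0.04, -0.024, 0], [0, 0, -0.065, -0.04, 0], [0, 0, -0.065, -0.05, 0], [0, 0, -0.065, -0.06, 0]]])

```text
time_s: 10.1
eef_pos: [0.5941, 0.0869, 0.2241]
orientation: [3.141, -0.0, -0.239]
contact_force: [-0.1, 0.1, -2.3]
width: 0.0155
```

step_arm(commands=[[[0, 0, 0, -0.03, 0], [0, 0, 0, -0.06, 0], [0, 0, 0, -0.09, 0], [0, 0, 0, -0.12, 0], [0, 0, 0, -0.15, 0]]])

```text
time_s: 10.6
eef_pos: [0.5937, 0.0859, 0.3144]
orientation: [3.141, 0.0, -0.241]
contact_force: [-0.6, -0.9, -1.2]
width: 0.0155
```

step_arm(commands=[[[0, 0, 0, -0.03, 0], [0, 0, 0, -0.06, 0], [0, 0, 0, -0.06, 0], [0, 0, 0, -0.06, 0], [0, 0, 0, -0.06, 0]]], squeeze=50)

```text
time_s: 11.1
eef_pos: [0.5936, 0.0864, 0.3479]
orientation: [3.141, 0.002, -0.24]
contact_force: [-0.1, 0.3, -2.1]
width: 0.0148
```

```bash
python3 -c "
from h import *
from m2 import *
to([0,0,0]); print(r.get_state()['dq'].round(3))
shot('scene','scene6');shot('side','side6')
a=cv2.imread('pics/scene6.png')[:340,100:460]; b=cv2.imread('pics/side6.png')[60:400,170:530]
cv2.imwrite('pics/c6.png',cv2.resize(np.hstack([a,b]),(800,378)))
for n in ('scene6','side6'):
  d=load(n);C=cloud(d); L=(C[...,:2]-O)@R; z=C[...,2]
  m=(abs(L[...,0])<.02)&(L[...,1]>-.15)&(L[...,1]<.06)&(z>.16)&(z<.36); P=np.c_[L[m],z[m]]; print(n,len(P)); 
  if len(P): i=P[:,2].argmin(); print(P[i],np.polyfit(P[:,1],P[:,2],1))
"; python3 m2.py scene6 side6
```

```text
pos [0.5936 0.0864 0.3479] rpy [ 3.1408e+00  2.5000e-03 -2.3980e-01] F [-0.1  0.3 -2.1] w 0.0148 t 11.1 q6 0.29
units [-0.9254  0.3745  0.5824]
[0.003 0.006 0.006 0.001 0.002 0.   ]
scene6 846
[ 0.00379741 -0.03896738  0.27784083] [0.54987902 0.31806624]
side6 490
[-0.00879449 -0.04447668  0.27937517] [0.52897966 0.31529423]
O [0.57670619 0.00544033] knob [0.47667936 0.03000928]
scene6 wingtop 58 unit c [-0.101  -0.0052] size [0.0137 0.0373] dir 110.1 z 0.1924
scene6 wing 137 unit c [-0.1002 -0.0055] size [0.0149 0.0376] dir 100.3 z 0.1849
scene6 arm 0
scene6 bar 0
side6 wingtop 137 unit c [-0.1035 -0.0006] size [0.0139 0.0491] dir 97.0 z 0.191
side6 wing 263 unit c [-0.1038 -0.0006] size [0.0147 0.0491] dir 93.8 z 0.1877
side6 arm 0
side6 bar 0
```

View pics/c6.png

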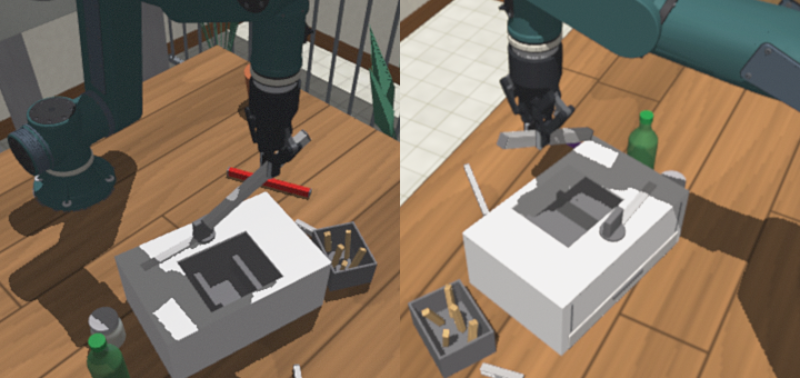

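The bar is held tilted, with its lowest point about 0.28 m up and the deck at 0.145 m. The opening is empty, the knob arm lies on the deck, and the bystanders are standing. Handing in.

```bash
python3 -c "
from station import r
print(r.finish_job())"
```

```text
the job is handed in; nothing more can be done
None
```

The job is handed in at about 11 s of the 48 s allowed. The knob is at its stop and the bar is out, held still in the gripper; no verdict was reported.

- **Knob:** I turned it clockwise until it pushed back with 1.4 N m. Afterwards the side and wrist cameras put the wing at 97°, which matches the 1.45 rad stop. In the last scene view the gripped bar partly hid the knob, and that fit read 100–110°. I trusted the side view, which still read 97° at its top edge.
- **Bar:** I gripped it between the ribs and slid it about 40 mm towards −y. I then lifted it so the deck edge tilted it to 30°, and drew it out left end first.
- **Last checks:** The bar's lowest point is about 0.28 m up, roughly 130 mm above the deck and 85 mm above the knob. The grip is 15 mm wide, the arm is nearly still, and the measured force is about 2 N.
- **Forces:** The largest contact reading was about 10–14 N, while gripping and turning the knob.
- **Bystanders:** The bottle, jar, basket and clip look unmoved in the last pictures, but I did not measure their positions.

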